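# Pack the toolbox under its cantilever tray

## Robot

A 6-joint arm with a two-finger parallel gripper is mounted at the origin on a cart in front of the work surface, level with it; the furniture and walls round the work are solid. World frame = base frame: x ahead of the robot, y to its left, z up, the work surface at z = 0. Lengths are in mm, angles in rad, forces in N, time in s.
With the tool pointing down it reaches from about 300 to 875 mm from the base axis. Payload 6.4 kg.
Tool frame: the origin (TCP) lies at the very end of the fingers, on their centre line; the grasp point (between the pads) lies 19 mm behind it; x points along the fingers, y is the direction in which the jaws open and shut, and the axes are right-handed (so a half turn about x gives the same grasp; the last joint's range is limited). The gripper opens to 88 mm and grips with 3 to 60 N. Pads are 18 mm wide; open, the fingers measure 123 mm over their backs; the gripper's body (75 mm by 187 mm) begins 45 mm behind the grasp point.
Start: joints at [-1.454, 0.181, 1.607, -0, 1.354, -0.206], TCP at [182.42, -545.311, 238.714] pointing down, gripper open.
Joint ranges: [-2.99, 2.99], [-0.89, 2.07], [0.3, 2.58], [-1.14, 4.28], [0, 2.63], [-3.12, 3.12]. Speed limits (rad/s): [2.57, 2.57, 3.01, 3.14, 3.14, 3.14].

## Interface

Orientations are given as a unit quaternion [x, y, z, w].
In Python, from rig import r, solve_ik, monitor, viewer gives the robot as it stands. The module is installed in compiled form; this text tells all that it offers. Calls block until the motion is done:
- r.move_ptp(position, orientation): joint-space move of the TCP to a pose.
- r.move_l(position, ori=None, velocity=150): straight line of the TCP; ori=None keeps the orientation; velocity is the mean speed in mm/s.
- r.move_joints(angles): joint-space move.
- r.grip(opening, force=None): finger opening in mm; force is the grip in N (None keeps the last); returns when the fingers have stopped.
- r.hold(seconds).
- solve_ik(position, orientation): joint angles nearest the present ones, or None.
- monitor.read_state(): the state.
- viewer.grab_frame(name): name is "scene" or "top" or "wrist"; returns the picture (400x640x3 uint8, blue, green, red); there is no depth.
- viewer.calibration(name): a dict with "K" (3x3 intrinsics, pixels), "R" (3x3) and "t" (3): a world point X has camera coordinates R X + t; the wrist camera has in their place "tool_from_camera" (4x4, takes a point from camera to tool coordinates, whose origin is the TCP and whose axes are the tool frame's). Camera axes: x right, y down, z forward; pixel columns grow to the right and rows downward; lengths in mm; the calibration is good to about 2 mm. A picture is of the moment at which its call begins: read the wrist's pose just before it. calibration takes no time and is no camera call.
A pose or a line that the arm cannot do raises r.Unreachable and nothing moves.
- r.finish_job(): hands the job in, once; it reports no verdict.
The state is a dict: "clock": time; "q": joint angles; "qd": joint speeds; "joint_torque": joint torques, N m; "ee_pos": TCP position; "orientation": TCP orientation; "ft_force": force on the tool from outside, world axes, zero at the start; "wrist_torque": the same for the moment, N m; "finger_gap": finger opening in mm.
Only numpy, scipy, OpenCV 4.12 (cv2) and the standard library are available. Lean on these libraries where they do the work, as an engineer would, in place of code of your own. Each camera call takes 0.05 s, during which the arm holds its last target.

## Task

Squeeze the toolbox's handle to unlatch its top tray, swing the tray up and over on its arms until it rests fully open, and lay the paint-roller sleeve down flat in the compartment underneath. Then swing the tray back and lower it onto its springy seats without letting it drop, let go of the handle, and press down on the steel strip on the handle's top, firmly but not hard, until the latch clicks in and holds the tray shut. Keep the cup in the tray standing there, and leave the cup and the tape roll on the table alone.

Things in the scene. Friction and masses are not known exactly. Their poses are not given: they have to be found in the camera images.
- toolbox: Grey open-topped box, 200 (x) x 170 (y) x 70 mm high, fixed to the table; origin at the centre of its underside, on the table. Its +x is the way the tray swings open (to the robot's left), z up. Walls and floor 5 mm, inside 190 x 160 mm. A tray on two pairs of steel arms (outside the y walls) covers it.
- bay (a point): Centre of the usable floor of the compartment under the tray: 5 mm above the table, on the toolbox at x -10, y 0 mm. The compartment is 68 mm high under the shut tray.
- tray_floor (a point): Centre of the upper face of the tray's floor; 77 mm above the table when shut. Grey tray, open on top, 200 (toolbox x) x 170 (y) x 40 mm outside, walls and floor 4 mm, with a middle wall along y under the handle. The arms keep it level and not turned: it only shifts. Fully open it stands 226 mm further along toolbox +x and 16 mm higher, clear of the box; it weighs 0.45 kg with its fittings.
- pivot (a point): Lower pivot axis (along toolbox y, at y 0) of the front pair of arms: toolbox x 35, z 18 mm. Arms are 140 mm between pivots; they lean 58 deg from upright toward -x when shut, 50 deg toward +x when fully open. At joint value a of tray_arm the tray and handle have shifted from shut by 140*(sin58 - sin(58deg - a)) mm along +x and 140*(cos(58deg - a) - cos58) mm up (66 mm at most).
- handle (a point): Grip point of the black handle on the tray's middle, moving with it; 152 mm above the table when shut, axes as toolbox. Two upright plates along toolbox y, 86 mm long, 10 mm thick, 18 mm up and 27 mm down from here, between end cheeks at y +-46 to +-56 mm. The fixed +x plate is highest: a slippery steel strip, 10 x 90 mm, tops it 22 mm above. Grip across toolbox x. +x plate: faces 6 and 16 mm from here. Tray walls end 39 mm below.
- bar_plate (a point): Middle of the outer (-x) face of the handle's moving -x plate, the release bar. Squeezed toward the +x plate it travels 8 mm along +x, from 24 to 16 mm from the grip point: the pair is 40 mm wide free, 32 mm squeezed. A 20 mm wide bolt strap, fixed to this plate and moving with it, runs from under it to the keeper, its top 30 mm below the grip point.
- release_bar (a joint): Travel of the release bar and its latch bolt, m: 0 free, bolt fully out; 0.008 fully squeezed, bolt drawn in. Spring 3.6 N at 0, 6 N at 0.008, plus a little bolt friction: grip with 15 to 40 N. Keep it squeezed while the tray goes up or comes down past the keeper. With the tray floating on its seats the freed bolt stops against the inner face of the keeper's lip (0.002 to 0.004) and springs out to 0 under the lip when the tray is pressed down.
- keeper (a point): Top of the steel keeper hook, 131 mm above the table, that stands outside the box's -x wall (toolbox x -122 to -100, y +-18 mm). With the tray shut and the bolt out, the bolt lies under its lip with 1.5 mm of play and locks the tray, which then rests at about 0.01 to 0.02 rad.
- seats (a point): Midway between two springy rubber seats (toolbox x -85, y +-64 mm, on 18 mm wide posts inside the box) at the tray's shut height, 73 mm. Unlatched, the tray floats on them 4 to 7 mm too high. With the handle let go, a push of 13 to 18 N on its top straight down or along the arc (5 mm to toolbox -x for 8 mm down) latches it; well over 20 N overloads the seats (4 mm too low). About 2 N per mm..
- tray_arm (a joint): Angle of the tray's arms, rad: 0 shut and home, 1.885 fully open at the stop, weakly damped. Below about 1.0 the tray tends to fall shut; above, it falls open and rests open by itself. Unlatched it floats on the seats at 0.035 to 0.06; the latch can engage below 0.013; seats are overloaded at -0.034.
- sleeve_center (a point): Centre of the loose off-white paint-roller sleeve, a cylinder 101 mm long, 43 mm diameter, about 60 g, lying on the table to the right of the toolbox; its x axis is the cylinder's axis (level). It can roll. Grasp it across the middle.
- tray_cup_center (a point): Centre (half-way up) of the small clear dosing cup, 51 mm wide and 35 mm high, standing loose in the tray; its z is upright.
- table_cup_center (a point): Centre of a similar small dosing cup, 52 mm wide, 35 mm high, loose on the table: a bystander.
- masking_tape_center (a point): Centre of a roll of masking tape, 104 mm diameter, 25 mm high, lying loose on the table: a bystander.
There are look-alikes about, which are no part of the job. What is shaped like the part that bears sleeve_center but blue is not meant.

How it is judged:
By the outcome, as a careful person would: the job done as asked, in the order asked, and still so for the second after the job is handed in, with the robot touching nothing.
It also fails if it takes over 69 s, if anything falls off the work surface, if the arm or the gripper's body presses on something with over 40 N, if the wrist force passes 120 N, or if a joint passes its speed limit or range.

## Working session

There is one attempt and no reset: what is moved stays moved. The work goes in short steps, each a Python script; the robot and the scene stay as the last script left them, time stands still between calls to the robot, and variables do not carry over. Pictures are saved under pics/ and viewed, and the job is handed in when it is done.

```bash
ls; mkdir -p pics; python3 - <<'E'
from rig import r, solve_ik, monitor, viewer
import cv2
print(monitor.read_state())
for n in ("scene","top","wrist"):
    f=viewer.grab_frame(n); cv2.imwrite(f"pics/{n}0.png",f)
    print(n,viewer.calibration(n))
E
```

```text
pics
{'clock': 0.0, 'q': array([-1.45430821e+00,  1.81525435e-01,  1.60799387e+00,  1.19454951e-05,
        1.35382758e+00, -2.06297054e-01]), 'qd': array([-0.00049483, -0.00080335,  0.00021224,  0.0014104 , -0.00044712,
        0.00010371]), 'joint_torque': array([ 3.42529365e-04, -4.33858216e+01, -3.41850507e+01,  7.02419411e-02,
        3.84484953e-02, -1.18360713e-04]), 'ee_pos': array([ 182.35292771, -544.74993013,  237.82576212]), 'orientation': array([ 0.69794939,  0.11424546, -0.69788547,  0.11300665]), 'ft_force': array([ 0.28125372,  0.27840116, -0.57348172]), 'wrist_torque': array([ 0.02368896, -0.01845491, -0.02003909]), 'finger_gap': 88.21559999779716}
scene {'K': array([[514.07358304,   0.        , 322.88168822],
       [  0.        , 514.07358304, 201.12593137],
       [  0.        ,   0.        ,   1.        ]]), 'R': array([[-0.77114615, -0.63620066,  0.0241317 ],
       [-0.30289235,  0.33327256, -0.89285252],
       [ 0.55999093, -0.69582909, -0.44970216]]), 't': array([ 371.50215607,  281.17553885, 1260.86337267])}
top {'K': array([[439.80129562,   0.        , 325
[... 154 characters left out ...]
  0.01270597],
       [-0.99752874, -0.02801514, -0.06443264],
       [ 0.06475946, -0.0109187 , -0.99784117]]), 't': array([ -46.49986749,  505.12263086, 1294.31619889])}
wrist {'K': array([[342.18917773,   0.        , 317.70498638],
       [  0.        , 342.18917773, 194.88169688],
       [  0.        ,   0.        ,   1.        ]]), 'tool_from_camera': array([[-7.59632155e-04, -2.85565304e-01,  9.58358952e-01,
        -1.44339759e+02],
       [ 9.99999686e-01, -1.94876365e-06,  7.92057523e-04,
        -1.56754648e-01],
       [-2.24316532e-04,  9.58359253e-01,  2.85565216e-01,
        -7.44207338e+01],
       [ 0.00000000e+00,  0.00000000e+00,  0.00000000e+00,
         1.00000000e+00]])}
```

View pics/scene0.png

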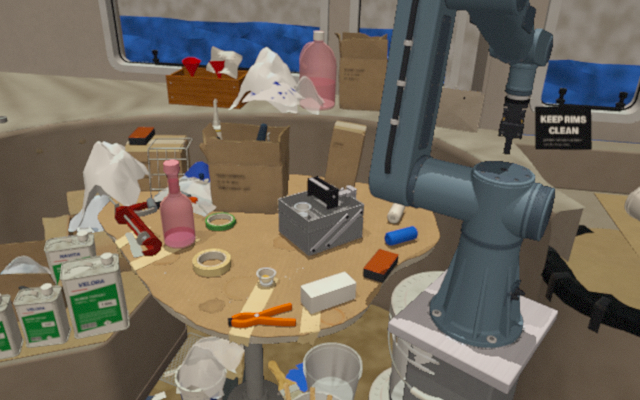

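View pics/top0.png

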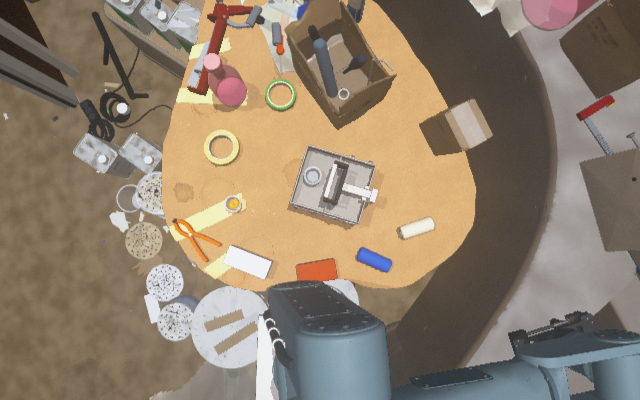

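View pics/wrist0.png

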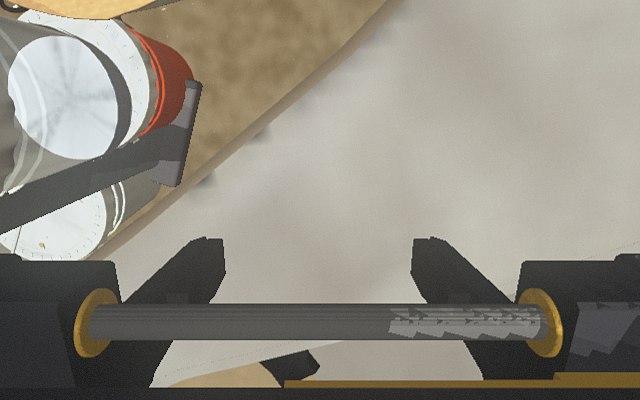

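The scene and top views show the toolbox near top px (333,186) with the handle at about (337,184) and the keeper on the right at about (373,195). The white sleeve is at (416,228) and the blue decoy at (374,260). I'll zoom in next.

```bash
python3 - <<'E'
import cv2
a=cv2.imread("pics/top0.png")[135:250,275:445]; cv2.imwrite("pics/topz.png",cv2.resize(a,None,fx=4.6,fy=4.6,interpolation=cv2.INTER_CUBIC))
a=cv2.imread("pics/scene0.png")[165:265,265:425]; cv2.imwrite("pics/scenez.png",cv2.resize(a,None,fx=5,fy=5,interpolation=cv2.INTER_CUBIC))
E
```

```text
(no output)
```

View pics/topz.png

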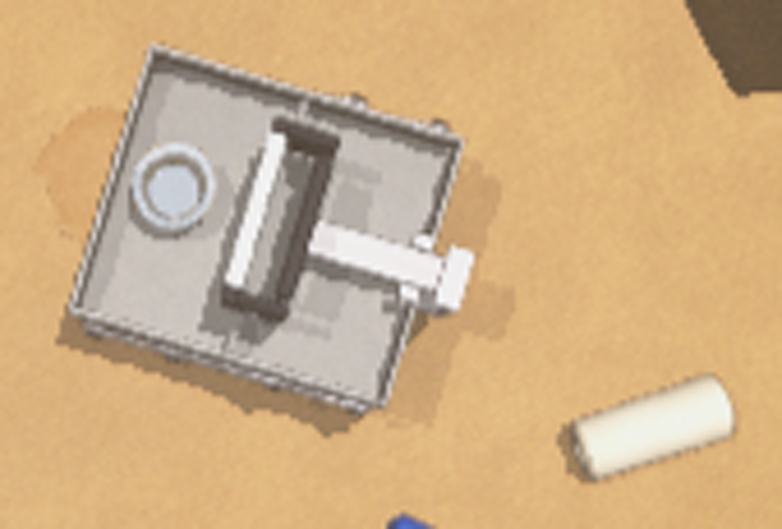

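View pics/scenez.png

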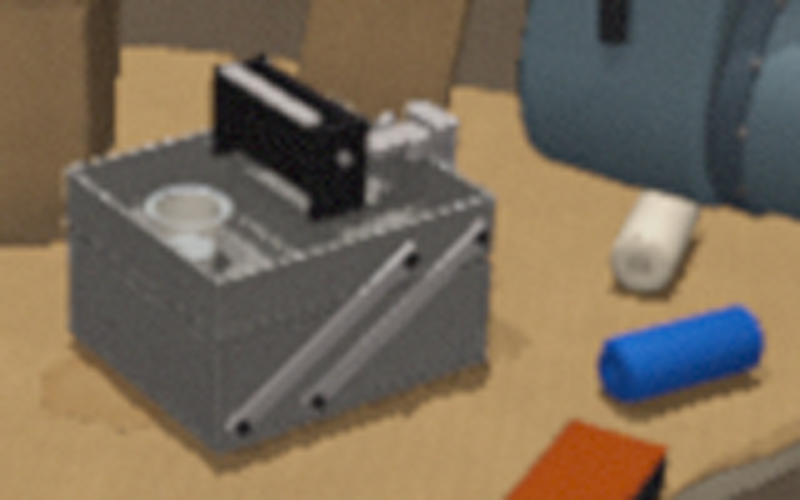

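```bash
cat > h.py <<'E'
import numpy as np, cv2
from scipy.spatial.transform import Rotation as R
from rig import r, solve_ik, monitor, viewer
def cam(name, st=None):
    c=viewer.calibration(name)
    if name!="wrist": 
        return c["K"], c["R"].T, -c["R"].T@c["t"]      # world_from_cam
    T=c["tool_from_camera"]; Rw=R.from_quat(st["orientation"]).as_matrix()
    return c["K"], Rw@T[:3,:3], Rw@T[:3,3]+st["ee_pos"]
def ray(name,px,z,st=None):
    K,Rc,C=cam(name,st); d=Rc@np.linalg.inv(K)@np.array([px[0],px[1],1.])
    return C+d*(z-C[2])/d[2]
def proj(name,X,st=None):
    K,Rc,C=cam(name,st); p=K@(Rc.T@(np.asarray(X,float)-C)); return p[:2]/p[2]
def ori(yaw):
    """tool down, jaw axis y along world direction yaw"""
    x=np.array([0,0,-1.]); y=np.array([np.cos(yaw),np.sin(yaw),0]); z=np.cross(x,y)
    return R.from_matrix(np.column_stack([x,y,z])).as_quat()
def snap(name,fn):
    st=monitor.read_state(); f=viewer.grab_frame(name); cv2.imwrite("pics/"+fn,f); return st,f
E
python3 - <<'E'
from h import *
uz=lambda p:(275+(p[0]+.5)/4.6-.5,135+(p[1]+.5)/4.6-.5)
P=[ray("top",uz(p),113) for p in [(153,47),(462,140),(380,410),(73,312)]]
for p in P: print(p.round(1))
P=np.array(P); print("centre",P.mean(0)); 
for i in range(4): print(np.linalg.norm(P[i]-P[(i+1)%4]))
ex=(P[0]+P[3]-P[1]-P[2])[:2]; print("yaw",np.arctan2(ex[1],ex[0]))
S=[ray("top",uz(p),174) for p in [(271,133),(289,138),(240,288),(224,283)]]
for p in S: print("strip",p.round(1))
s=np.array(S); print(s.mean(0), np.linalg.norm(s[0]-s[3]))
ey=(s[0]+s[1]-s[2]-s[3])[:2]; print("yaw from strip",np.arctan2(ey[1],ey[0])+np.pi/2)
# sleeve
f=cv2.imread("pics/top0.png"); hsv=cv2.cvtColor(f,cv2.COLOR_BGR2HSV)
m=((hsv[...,1]<70)&(hsv[...,2]>150)).astype(np.uint8); m[:205]=0;m[250:]=0;m[:,:385]=0;m[:,450:]=0
c=max(cv2.findContours(m,0,2)[0],key=cv2.contourArea); rc=cv2.minAreaRect(c); print(rc)
b=[ray("top",q,21.5) for q in cv2.boxPoints(rc)]
print("sleeve",ray("top",rc[0],21.5), [np.linalg.norm(b[i]-b[(i+1)%4]).round(1) for i in range(4)])
for n,p in (("cup",(173,188)),): print(n,ray("top",uz(p),77+35))
print(r.__class__, proj("scene",ray("top",rc[0],21.5)))
E
```

```text
[643.3  21.7 113. ]
[ 592.1 -166.4  113. ]
[ 428.1 -120.5  113. ]
[481.6  64.8 113. ]
centre [536.29752131 -50.10079962 113.        ]
194.96633589141035
170.35099040293633
192.94887974384784
167.30989994723123
yaw 1.2974142072978054
strip [584.4 -49.3 174. ]
strip [581.8 -59.7 174. ]
strip [495. -34. 174.]
strip [497.6 -24.8 174. ]
[539.68321227 -41.94285879 174.        ] 90.2504233092972
yaw from strip 1.2890865693887301
((416.50006103515625, 227.50001525878906), (13.914020538330078, 34.78504943847656), 71.56504821777344)
sleeve [ 422.27346745 -304.33856721   21.5       ] [np.float64(103.8), np.float64(41.1), np.float64(103.6), np.float64(40.9)]
cup [558.12554458   7.15920771 112.        ]
<class 'host.Robot'> [395.48311561 211.00189895]
```

```bash
python3 - <<'E'
from h import *
st=monitor.read_state(); print(R.from_quat(st["orientation"]).as_matrix().round(2), st["clock"])
for th in (1.293,1.293-np.pi):
    for p in [(536.7,-52.5,230),(536.7+60,-52.5+217,220),(422,-304,8),(534,-60,15)]:
        print(round(th,2),p,solve_ik(p,ori(th)))
f=cv2.imread("pics/top0.png"); print()
c=np.array([416.5,227.5]);v=np.array([np.cos(np.radians(71.565-90)),np.sin(np.radians(71.565-90))])
a=ray("top",c-17*v,21.5);b=ray("top",c+17*v,21.5);d=b-a;print("sleeve axis",np.arctan2(d[1],d[0]))
E
```

```text
[[-0.    0.32 -0.95]
 [ 0.   -0.95 -0.32]
 [-1.   -0.   -0.  ]] 0.15
1.29 (536.7, -52.5, 230) [-3.17732361e-01  1.09169948e-01  1.70615688e+00 -4.44089210e-16
  1.32626582e+00 -1.61073236e+00]
1.29 (596.7, 164.5, 220) [ 7.75135962e-02  2.93006241e-01  1.50967460e+00 -4.44089210e-16
  1.33891181e+00 -1.21548640e+00]
1.29 (422, -304, 8) [-8.52751987e-01  3.97216903e-01  1.87702661e+00 -4.44089210e-16
  8.67349141e-01 -2.14575199e+00]
1.29 (534, -60, 15) [-3.32905016e-01  4.13324214e-01  1.83237267e+00 -4.44089210e-16
  8.95895766e-01 -1.62590502e+00]
-1.85 (536.7, -52.5, 230) [-0.31773236  0.10916995  1.70615688  0.          1.32626582  1.53086029]
-1.85 (596.7, 164.5, 220) [ 7.75135962e-02  2.93006241e-01  1.50967460e+00 -4.44089210e-16
  1.33891181e+00  1.92610625e+00]
-1.85 (422, -304, 8) [-8.52751987e-01  3.97216903e-01  1.87702661e+00 -4.44089210e-16
  8.67349141e-01  9.95840667e-01]
-1.85 (534, -60, 15) [-3.32905016e-01  4.13324214e-01  1.83237267e+00 -4.44089210e-16
  8.95895766e-01  1.51568764e+00]

sleeve axis -1.2247003741269857
```

```bash
python3 - <<'E'
from h import *
r.move_ptp([520,-48,310],ori(1.293))
st,f=snap("wrist","w1.png"); print(st["clock"],st["ee_pos"],st["ft_force"])
E
```

```text
2.3167 [519.94075168 -48.73545306 309.83790954] [0.260625   0.54375634 0.88411302]
```

View pics/w1.png

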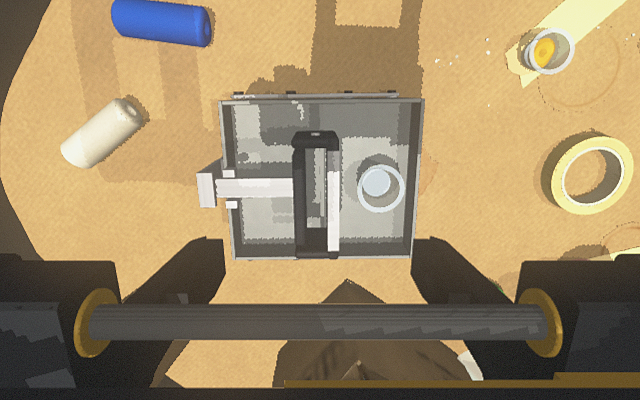

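```bash
python3 - <<'E'
import cv2
a=cv2.imread("pics/w1.png")[85:270,190:430]; cv2.imwrite("pics/w1z.png",cv2.resize(a,None,fx=3.2,fy=3.2,interpolation=cv2.INTER_CUBIC))
E
```

```text
(no output)
```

View pics/w1z.png

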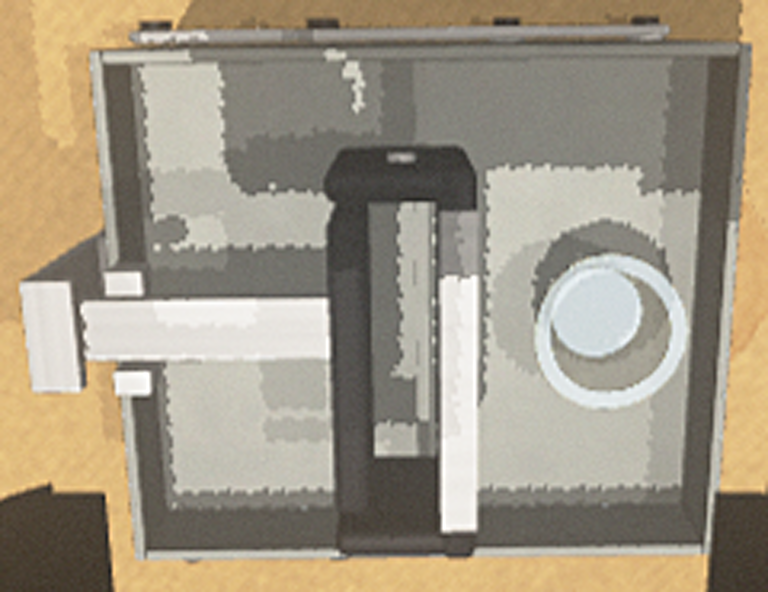

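```bash
python3 - <<'E'
from h import *
st=monitor.read_state()
uz=lambda p:(190+(p[0]+.5)/3.2-.5,85+(p[1]+.5)/3.2-.5)
P=np.array([ray("wrist",uz(p),113,st) for p in [(748,45),(93,50),(138,557),(707,553)]])
print("tray",P.mean(0),[np.linalg.norm(P[i]-P[(i+1)%4]).round(1) for i in range(4)])
ex=(P[0]+P[3]-P[1]-P[2]); print("yaw",np.arctan2(ex[1],ex[0]))
ey=(P[2]+P[3]-P[1]-P[0]); print("yaw",np.arctan2(ey[1],ey[0])-np.pi/2)
S=np.array([ray("wrist",uz(p),174,st) for p in [(440,210),(477,210),(477,532),(441,532)]])
print("strip",S.mean(0),[np.linalg.norm(S[i]-S[(i+1)%4]).round(1) for i in range(4)])
ey=S[2]+S[3]-S[0]-S[1]; print("yaw strip",np.arctan2(ey[1],ey[0])-np.pi/2)
y=1.293; e=np.array([np.cos(y),np.sin(y)]); n=np.array([-e[1],e[0]])
print("grip",S.mean(0)[:2]-11*e)
K=np.array([ray("wrist",uz(p),131,st) for p in [(22,283),(68,280),(82,388),(33,391)]]).mean(0)
print("keeper",K, (K[:2]-P.mean(0)[:2])@e,(K[:2]-P.mean(0)[:2])@n)
c=ray("wrist",uz((612,332)),112,st); print("cup",c,(c[:2]-P.mean(0)[:2])@e,(c[:2]-P.mean(0)[:2])@n)
f=cv2.imread("pics/w1.png");hsv=cv2.cvtColor(f,cv2.COLOR_BGR2HSV)
m=((hsv[...,1]<75)&(hsv[...,2]>130)).astype(np.uint8); m[:85]=0;m[175:]=0;m[:,:50]=0;m[:,160:]=0
cc=max(cv2.findContours(m,0,2)[0],key=cv2.contourArea);rc=cv2.minAreaRect(cc);print(rc,ray("wrist",rc[0],21.5,st))
E
```

```text
tray [537.53077362 -49.6279129  113.        ] [np.float64(196.6), np.float64(168.3), np.float64(195.8), np.float64(168.2)]
yaw 1.2993166728815049
yaw -1.8430986342841678
strip [540.54228917 -40.61465963 174.        ] [np.float64(9.5), np.float64(90.8), np.float64(10.1), np.float64(90.8)]
yaw strip -1.835758422894872
grip [537.52568077 -51.19294275]
keeper [ 507.06093923 -159.11007271  131.        ] -113.64080376575806 -0.7223879927458935
cup [559.15407668   8.51003755 112.        ] 61.83897613595457 -4.850726558537195
((100.81350708007812, 134.13351440429688), (37.982669830322266, 85.94674682617188), 49.63546371459961) [ 422.47657847 -303.46170574   21.5       ]
```

```bash
cat >> h.py <<'E'
YAW=1.298
EX=np.array([np.cos(YAW),np.sin(YAW),0]); EY=np.array([-EX[1],EX[0],0]); EZ=np.array([0,0,1.])
G=np.array([537.2,-51.3,152.]); BOX=np.array([537.1,-50.8,0])
L58=np.radians(58)
def shift(a): return 140*(np.sin(L58)-np.sin(L58-a))*EX+140*(np.cos(L58-a)-np.cos(L58))*EZ
def say(t=""):
    s=monitor.read_state(); print(t,round(s["clock"],2),s["ee_pos"].round(1),"F",s["ft_force"].round(1),"M",s["wrist_torque"].round(2),"gap",round(s["finger_gap"],1)); return s
E
python3 - <<'E'
from h import *
q=ori(YAW)
r.move_ptp(G+[0,0,60],q)
r.move_l(G-[0,0,18.5],velocity=120); say("down")
r.grip(20,28); s=say("gripped")
st,f=snap("wrist","w2.png"); snap("scene","s2.png")
E
```

```text
down 3.65 [538.  -51.5 134.7] F [ 0.4  0.8 -0.1] M [ 0.07 -0.15 -0.05] gap 87.8
gripped 4.55 [537.3 -51.1 133.7] F [-0.4  1.2  1.7] M [ 0.27 -0.07  0.1 ] gap 31.3
```

View pics/w2.png

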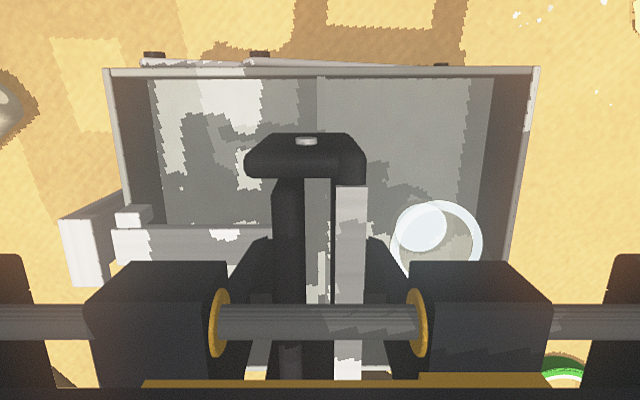

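View pics/s2.png

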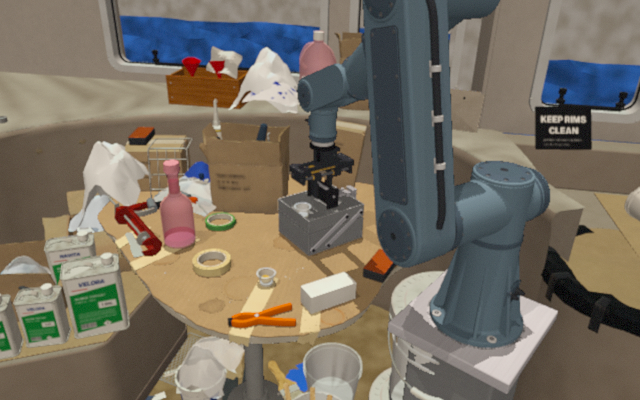

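The wrist view shows the fingers closed on both plates, and the gap of 31.3 mm means the bar is fully squeezed. The cup stands at (437,240). Next I'll swing the tray along the arc.

```bash
python3 - <<'E'
from h import *
T0=G-[0,0,18.5]-shift(0.015)
for a in (0.06,0.12,0.22,0.4):
    r.move_l(T0+shift(a),velocity=40 if a<.2 else 70); s=say(a)
    if np.linalg.norm(s["ft_force"])>30: print("STOP");break
snap("wrist","w3.png")
E
```

```text
0.06 4.96 [538.2 -47.8 138.6] F [ 0.5  0.8 -2.6] M [ 0.05 -0.36  0.06] gap 31.3
0.12 5.32 [539.5 -42.8 145.4] F [ 1.7 -1.4 -4. ] M [-0.08 -0.42  0.05] gap 31.2
0.22 5.67 [542.  -33.8 155.9] F [ 2.2 -0.2 -3.7] M [-0.1  -0.34  0.01] gap 31.0
0.4 6.17 [547.1 -15.3 172.2] F [-0.4 -1.2 -3.5] M [-0.07 -0.17  0.04] gap 31.7
```

View pics/w3.png

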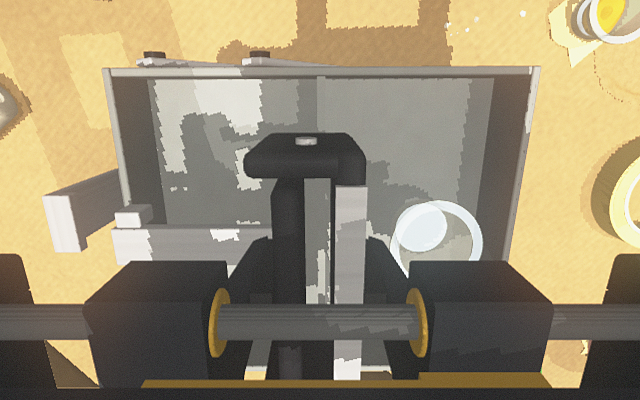

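The tray is free of the keeper at (65,210), forces are small, and the cup hasn't moved. I'll carry on to fully open.

```bash
python3 - <<'E'
from h import *
T0=G-[0,0,18.5]-shift(0.015)
for a in (0.6,0.8,1.0,1.2,1.4,1.6,1.75,1.86,1.885):
    r.move_l(T0+shift(a),velocity=80 if a<1.7 else 50); s=say(a)
    if np.linalg.norm(s["ft_force"])>30: print("STOP");break
snap("scene","s3.png")
E
```

```text
0.6 6.72 [553.6   8.2 185.8] F [-1.5 -0.7 -1.8] M [-0.01  0.16 -0.05] gap 31.6
0.8 7.22 [560.7  33.7 194.3] F [-3.5 -0.   0.3] M [0.08 0.4  0.04] gap 31.4
1.0 7.72 [568.2  60.3 197.4] F [-5.1  0.9  0.1] M [0.28 0.59 0.1 ] gap 31.4
1.2 8.22 [575.6  87.3 195. ] F [-4.9  3.3  1.2] M [0.42 0.66 0.07] gap 31.1
1.4 8.72 [582.8 113.4 187. ] F [-4.6  3.4  1.6] M [0.59 0.61 0.08] gap 31.1
1.6 9.22 [589.4 137.4 173.6] F [-3.5  4.5  1.1] M [0.69 0.59 0.04] gap 31.5
1.75 9.79 [593.8 153.4 160.7] F [-3.3  5.3 -0.1] M [0.72 0.48 0.08] gap 31.3
1.86 10.25 [596.7 163.8 149.5] F [-4.6  5.4 -2. ] M [0.8  0.5  0.04] gap 31.3
1.885 10.5 [597.3 165.5 147.4] F [-6.6  4.7  1. ] M [0.57 0.76 0.08] gap 31.8
```

View pics/s3.png

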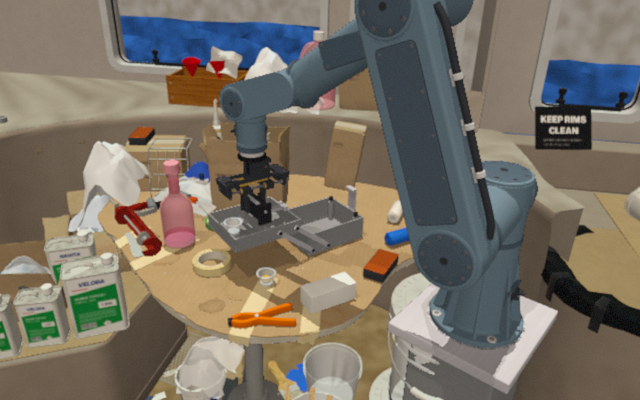

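```bash
python3 - <<'E'
from h import *
r.grip(88); say("open")
s=monitor.read_state(); p=s["ee_pos"]
r.move_l(p+[0,0,65],velocity=150)
snap("wrist","w4.png")
j=solve_ik([422,-304,160],ori(.346)); print(j)
r.move_ptp([422,-304,160],ori(.346)); say("hover")
snap("wrist","w5.png"); snap("top","t5.png")
E
```

```text
open 11.49 [597.8 165.3 147.5] F [ 0.7 -0.2 -0.1] M [-0.01 -0.15  0.06] gap 87.9
[-8.52751987e-01  1.45899892e-01  1.81666498e+00 -4.44089210e-16
  1.17902778e+00 -1.19875199e+00]
hover 13.96 [ 422.6 -303.5  160.1] F [-0.3  0.9 -0.1] M [ 0.01 -0.04  0.03] gap 87.9
```

View pics/w4.png

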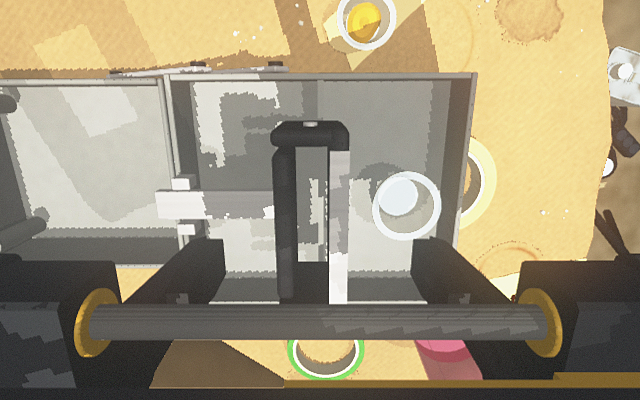

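View pics/w5.png

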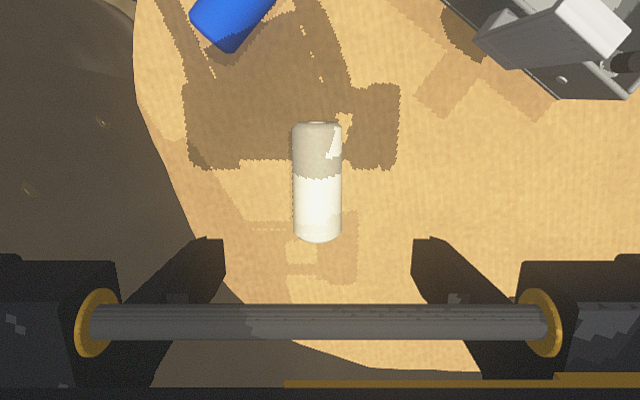

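View pics/t5.png

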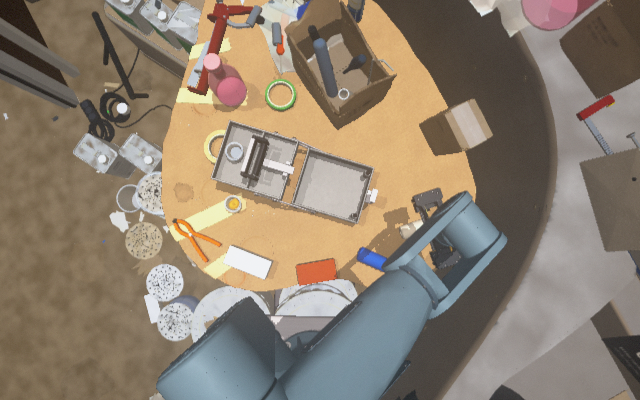

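```bash
python3 - <<'E'
from h import *
st=monitor.read_state()
for p in [(317,125),(317,240),(317,181)]: print(ray("wrist",p,21.5 if p[1]!=125 else 21.5,st).round(1))
P=np.array([422.3,-303.8,9])
r.move_l(P,velocity=130); say("down")
r.grip(30,15); say("grip")
r.move_l(P+[0,0,60],velocity=120); s=say("lift")
snap("wrist","w6.png")
E
```

```text
[ 406.3 -257.6   21.5]
[ 440.9 -353.2   21.5]
[ 422.3 -301.8   21.5]
down 15.37 [ 422.8 -304.4    9.8] F [-0.5 -0.5  0.5] M [-0.03 -0.11 -0.02] gap 87.8
grip 16.11 [ 422.3 -303.8    9. ] F [-0.8  0.5  1.2] M [-0.01 -0.06 -0.  ] gap 43.6
lift 16.76 [ 422.1 -303.5   68.7] F [ 0.2  0.1 -0.1] M [-0.04 -0.09 -0.04] gap 42.8
```

View pics/w6.png

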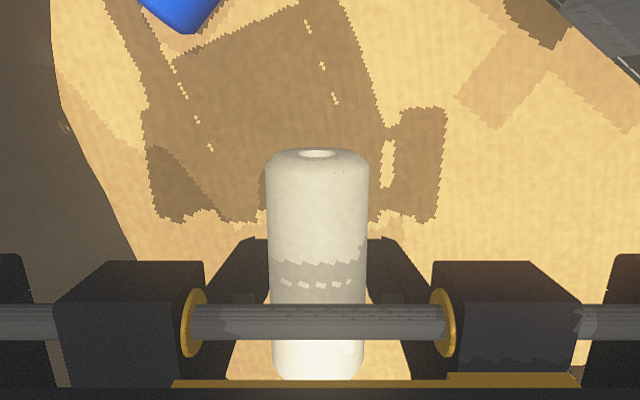

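```bash
python3 - <<'E'
from h import *
th=YAW-np.pi/2
B=BOX-10*EX
r.move_l([422.3,-303.8,190],velocity=200)
r.move_ptp(B+[0,0,190],ori(th)); say("over")
snap("wrist","w7.png")
for z in (60,22):
    r.move_l(B+[0,0,z],velocity=110); s=say(z)
r.move_l(B+[0,0,14.5],velocity=30); s=say("placed?")
snap("wrist","w8.png")
E
```

```text
over 18.62 [533.9 -60.8 189. ] F [ 1.1 -0.1  0.3] M [-0.06 -0.07 -0.02] gap 43.4
60 20.01 [535.  -60.6  60.7] F [ 0.7  0.4 -0.9] M [-0.07 -0.05 -0.02] gap 43.3
22 20.5 [534.3 -60.4  22. ] F [-0.   0.2 -0.8] M [-0.05 -0.    0.05] gap 43.0
placed? 20.9 [534.4 -60.4  14.5] F [-0.3 -0.4 -0.3] M [-0.09 -0.02 -0.01] gap 43.2
```

View pics/w7.png

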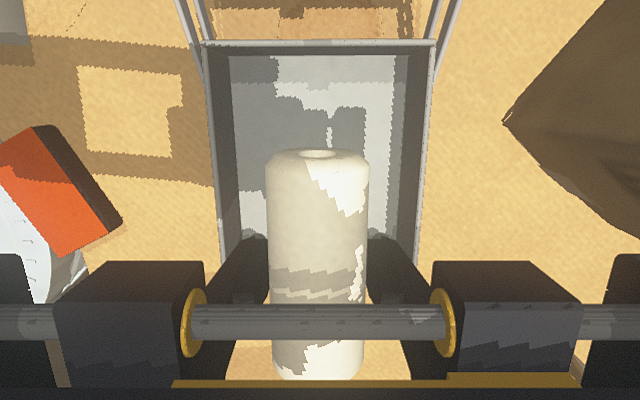

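View pics/w8.png

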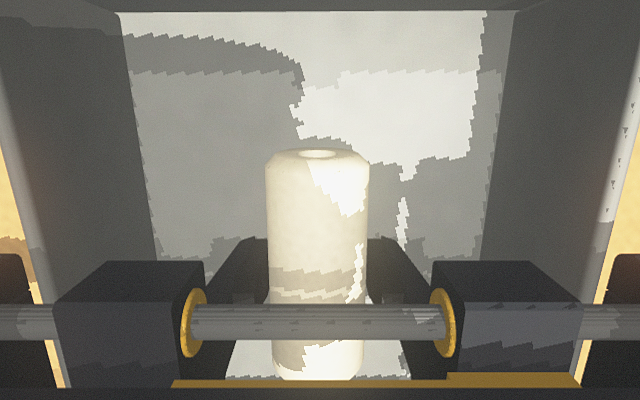

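```bash
python3 - <<'E'
from h import *
B=BOX-10*EX
r.move_l(B+[0,0,13.9],velocity=20); say("floor")
r.grip(60); say("rel")
r.move_l(B+[0,0,190],velocity=160); say("up")
snap("wrist","w9.png")
H=G-[0,0,18.5]-shift(.015)+shift(1.885); print(H, solve_ik(H+[0,0,80],ori(YAW)))
E
```

```text
floor 21.2 [534.6 -60.5  14. ] F [-0.1 -0.2  0.6] M [-0.03 -0.03 -0.03] gap 43.4
rel 21.64 [534.4 -60.4  13.9] F [ 1.2 -0.4  0.4] M [-0.02 -0.06 -0.05] gap 59.9
up 22.89 [533.7 -60.2 188.9] F [-1.1 -0.5 -0.4] M [-0.06 -0.05  0.01] gap 60.2
[597.78052042 165.23610715 147.52431755] [ 7.85815639e-02  2.89132183e-01  1.49896489e+00 -4.44089210e-16
  1.35349558e+00 -1.21941844e+00]
```

View pics/w9.png

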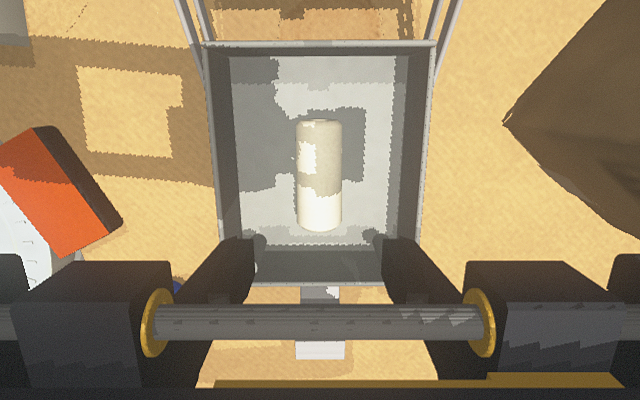

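The sleeve lies flat on the compartment floor at (319,175), clear of the posts. Next I'll re-grip the handle and bring the tray back.

```bash
python3 - <<'E'
from h import *
T0=G-[0,0,18.5]-shift(0.015); H=T0+shift(1.885)
r.grip(88)
r.move_ptp(H+[0,0,85],ori(YAW))
snap("wrist","w10.png")
r.move_l(H,velocity=110); say("down")
r.grip(20,28); s=say("grip")
for a in (1.8,1.6,1.4,1.2,1.0,.8,.6,.45):
    r.move_l(T0+shift(a),velocity=80); s=say(a)
    if np.linalg.norm(s["ft_force"])>30: print("STOP");break
snap("wrist","w11.png")
E
```

```text
down 25.57 [598.4 165.2 148.3] F [-0.8  0.1  0.4] M [ 0.02 -0.13  0.02] gap 88.1
grip 26.47 [597.8 165.4 147.4] F [ 0.1 -0.5 -1. ] M [-0.02 -0.22  0.09] gap 31.6
1.8 26.77 [595.7 157.7 156.2] F [ 1.4  0.9 -2.8] M [ 0.21 -0.4   0.08] gap 31.1
1.6 27.27 [589.9 136.8 174. ] F [ 2.3  0.6 -2.2] M [ 0.24 -0.38  0.12] gap 31.0
1.4 27.77 [583.3 112.8 187.2] F [ 1.4  0.9 -1.5] M [ 0.23 -0.46  0.13] gap 31.3
1.2 28.27 [576.1  86.8 195.1] F [ 2.8 -0.5 -0.2] M [ 0.04 -0.64  0.12] gap 31.8
1.0 28.77 [568.4  59.3 197.5] F [ 4.7 -1.6 -2.9] M [-0.07 -0.92  0.13] gap 31.1
0.8 29.27 [560.9  32.3 194.1] F [ 5.4 -2.4 -2.7] M [-0.19 -1.11  0.06] gap 31.7
0.6 29.77 [553.8   6.4 185.1] F [ 7.7 -1.3 -4.8] M [-0.18 -1.41  0.11] gap 31.3
0.45 30.18 [548.9 -11.3 175.1] F [ 8.5 -1.4 -5.6] M [-0.22 -1.5   0.05] gap 31.3
```

View pics/w11.png

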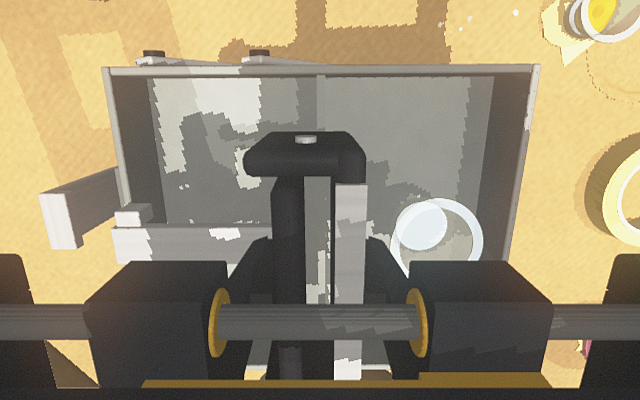

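```bash
python3 - <<'E'
from h import *
T0=G-[0,0,18.5]-shift(0.015)
for a,v in ((.3,60),(.2,50),(.13,40),(.09,30),(.07,20),(.058,15),(.048,15)):
    r.move_l(T0+shift(a),velocity=v); s=say(a)
snap("wrist","w12.png")
E
```

```text
0.3 30.73 [544.5 -27.2 162.7] F [10.9 -0.9 -6. ] M [-0.12 -1.61  0.06] gap 31.5
0.2 31.16 [541.9 -36.7 153.1] F [10.6  0.5 -7.1] M [-0.03 -1.68  0.09] gap 31.6
0.13 31.55 [540.3 -42.8 145.8] F [10.3 -0.3 -6.7] M [ 0.02 -1.72 -0.01] gap 31.3
0.09 31.88 [539.4 -46.1 141.5] F [10.4 -0.3 -6.3] M [ 0.   -1.75  0.  ] gap 31.4
0.07 32.17 [539.  -47.6 139.4] F [10.6 -0.6 -6.9] M [ 0.06 -1.72  0.05] gap 31.6
0.058 32.43 [538.8 -48.4 138.2] F [ 9.5 -0.1 -5.5] M [ 0.22 -1.63  0.05] gap 31.3
0.048 32.68 [538.7 -49.  137.4] F [10.7  2.5 -3.5] M [ 0.3  -1.54  0.02] gap 31.6
```

View pics/w12.png

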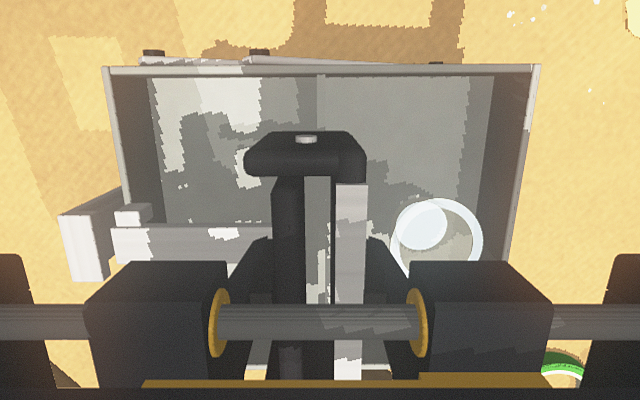

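```bash
python3 - <<'E'
from h import *
T0=G-[0,0,18.5]-shift(0.015)
for a in (.042,.037):
    r.move_l(T0+shift(a),velocity=12); s=say(a)
    if s["ft_force"][2]>-1.5: break
E
python3 - <<'E'
from h import *
r.grip(50,28); s=say("rel"); r.grip(88); p=s["ee_pos"]
r.move_l([p[0],p[1],215],velocity=120)
st,f=snap("wrist","w13.png"); say("up")
E
```

```text
0.042 32.98 [538.6 -49.4 136.8] F [ 9.1  2.8 -3.1] M [ 0.4  -1.49  0.03] gap 32.0
0.037 33.23 [538.6 -49.6 136.4] F [ 8.6  3.  -0.6] M [ 0.42 -1.47  0.04] gap 31.1
rel 33.7 [536.9 -49.6 135.6] F [-0.3  0.7 -0.1] M [ 0.04 -0.17 -0.03] gap 50.0
up 35.27 [536.3 -49.4 213.9] F [0.6 0.  0.2] M [ 0.03 -0.14 -0.04] gap 88.1
```

View pics/w13.png

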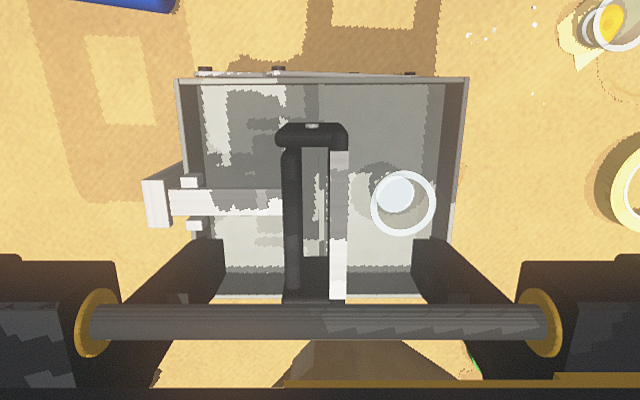

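```bash
cat >> h.py <<'E'
def fz(n=5):
    v=[]
    for _ in range(n): r.hold(0.03); v.append(monitor.read_state()["ft_force"])
    return np.mean(v,0)
E
python3 - <<'E'
from h import *
S=G+11*EX-shift(.015)+shift(.045); S[2]=0; print(S)
q=ori(YAW-np.pi/2)
r.grip(0,5); r.move_ptp(S+[0,0,215],q)
r.move_l(S+[0,0,186],velocity=80); b=fz(); print("base",b)
z=186.
while z>168:
    z-=1.0
    r.move_l(S+[0,0,z],velocity=15); f=monitor.read_state()["ft_force"]
    print(z,(f-b).round(1),end=' ')
    if f[2]-b[2]>3: break
say("contact"); print(fz()-b)
snap("wrist","w14.png"); snap("scene","s14.png")
E
```

```text
[540.7918206  -38.46156869   0.        ]
base [0.09558461 0.29543395 0.01937662]
185.0 [0.2 0.3 0.4] 184.0 [-0.9 -0.9  0.1] 183.0 [-0.   0.2  0.1] 182.0 [0.5 0.1 0.9] 181.0 [-0.1 -0.4 -0.6] 180.0 [-0.4 -0.1  0.3] 179.0 [-0.7 -0.6  3. ] 178.0 [-2.6 -0.9  7.4] contact 40.67 [541.2 -38.7 178.9] F [-2.5 -0.6  7.5] M [-0.1   0.29 -0.04] gap 0.5
[-2.20240868 -0.56278982  6.97638749]
```

```bash
python3 - <<'E'
import cv2
a=cv2.imread("pics/s14.png")[130:265,255:415]; cv2.imwrite("pics/s14z.png",cv2.resize(a,None,fx=4,fy=4,interpolation=cv2.INTER_CUBIC))
E
```

View pics/s14z.png

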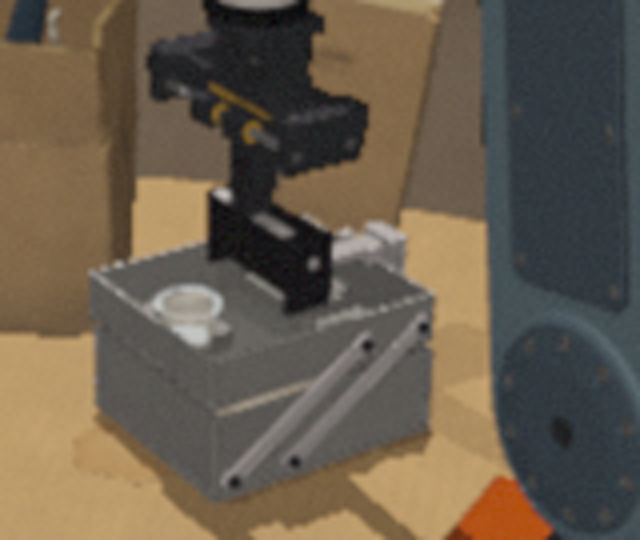

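View pics/w14.png

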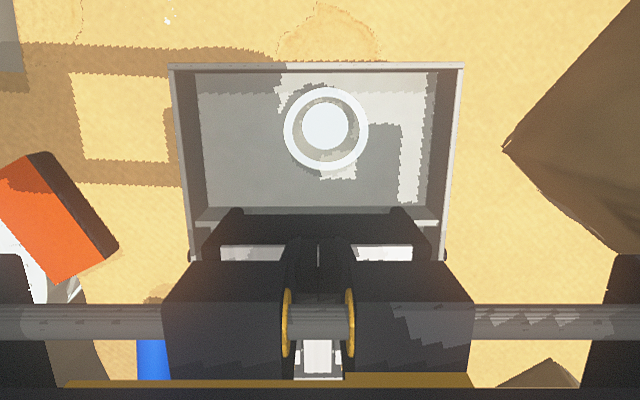

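The fingertips rest on the steel strip, visible at (250,252) and (385,252) on either side of them, with a push of about 7 N. I'll ramp the force up gently along the arc.

```bash
python3 - <<'E'
from h import *
S=np.array([540.79,-38.46,178.]); b=np.array([.1,.3,.0])
for k in range(1,25):
    d=0.5*k
    r.move_l(S-[0,0,d]-EX*0.62*d,velocity=6)
    f=fz(3)-b; z=monitor.read_state()["ee_pos"][2]
    print(d,f.round(1),round(z,1))
    if f[2]>15.2: break
E
```

```text
0.5 [-2.5  0.3  8.6] 178.7
1.0 [-3.   0.7  9.8] 178.4
1.5 [-3.6  1.6 10.3] 178.0
2.0 [-3.   1.2 10.9] 177.6
2.5 [-3.3  1.4 11.6] 177.4
3.0 [-3.1  2.2 13.4] 177.0
3.5 [-3.4  2.1 13.9] 176.6
4.0 [-3.3  2.3 13.4] 176.2
4.5 [-1.9  2.2 11.8] 175.5
5.0 [-3.3  1.6 12.3] 175.1
5.5 [-2.7  2.2 12.9] 174.7
6.0 [-3.3  3.  13.8] 174.3
6.5 [-3.7  2.7 14.6] 174.0
7.0 [-4.   3.8 15.4] 173.6
```

```bash
python3 - <<'E'
from h import *
S=np.array([540.79,-38.46,178.]); b=np.array([.1,.3,.0])
r.hold(.3)
for d in (6,5,4,3.,2.,1.,0):
    r.move_l(S-[0,0,d]-EX*0.62*d,velocity=15)
    f=fz(3)-b; print(d,f.round(1),monitor.read_state()["ee_pos"][2].round(1))
    if f[2]<.8: break
r.move_l(S+[0,0,60],velocity=120); say()
r.move_ptp([520,-48,310],ori(YAW)); say()
snap("wrist","w15.png")
import cv2
a=cv2.imread("pics/w15.png")[85:270,190:430]; cv2.imwrite("pics/w15z.png",cv2.resize(a,None,fx=3.2,fy=3.2,interpolation=cv2.INTER_CUBIC))
E
```

```text
6 [-2.5  1.6 11.7] 174.0
5 [-0.4 -0.8  7.6] 174.5
4 [-0.3 -1.2  6. ] 175.2
3.0 [ 0.1 -1.2  5.7] 175.7
2.0 [-0.4 -0.2  3.2] 175.9
1.0 [-0.7 -0.3 -0.4] 176.6
 48.89 [540.4 -38.4 237.4] F [-0.1  0.4  0.4] M [-0.09 -0.1   0.02] gap 0.6
 50.32 [519.8 -47.9 309.3] F [ 0.2 -0.5 -0.2] M [ 0.04 -0.14 -0.02] gap 0.4
```

View pics/w15z.png

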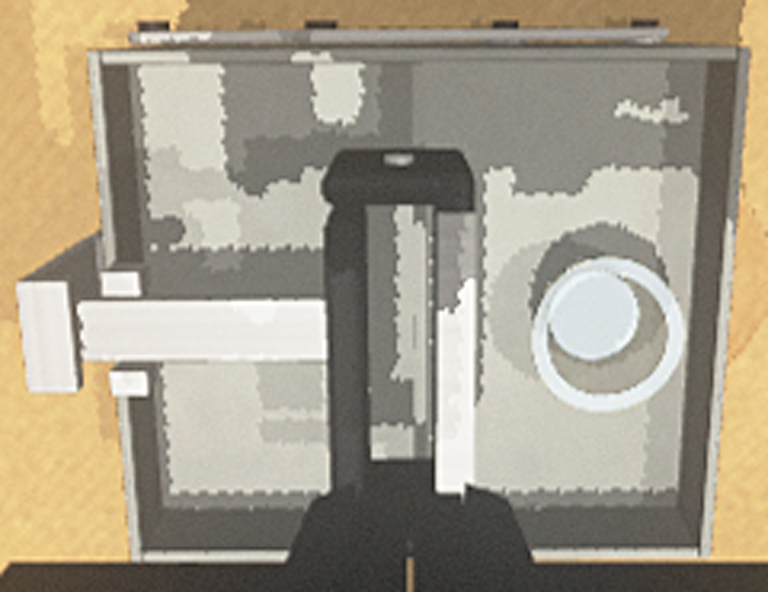

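```bash
python3 - <<'E'
from h import *
r.hold(.3); say(); r.finish_job(); 
E
```

```text
50.67 [520.  -48.  309.9] F [-0.4 -0.1 -0.2] M [ 0.05 -0.14  0.  ] gap 0.6
the job is handed in; nothing more can be done
```

View pics/w15.png

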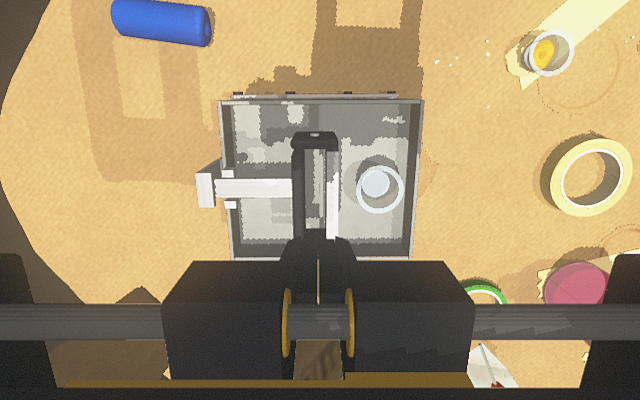

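The job is done and handed in at 50.7 s, and by my checks the tray is latched shut with the sleeve inside. I squeezed the handle, swung the tray fully open and laid the white sleeve flat on the compartment floor. Then I brought the tray back, lowered it onto its seats, let go of the handle and pressed the steel strip up to about 15.4 N. The force dipped at about 13.5 N as the latch clicked in.

**Last checks:**
- **Latch:** in the final wrist picture, the spacing of strip, release bar and keeper matches the first picture of the shut tray to within about 0.5 mm. When I backed off, the strip stayed at about 176 mm, against about 179 mm when I first touched it with the tray floating. I did not pull up on the tray to test the latch.
- **Cups and tape:** the cup in the tray is still standing where it was. The cup and the tape roll on the table are where they started.
- **Robot:** it ended clear of everything. The largest force reading was about 16 N, while pressing.
- **One disagreement:** while swinging the tray back I read about 10 N of sideways force, probably from a small alignment error. It went away when I let go of the handle.

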